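# Open the sample tub and set the level sensor over it

## Robot

A 6-joint arm with a two-finger parallel gripper is mounted at the origin on a cart in front of the work surface, level with it; the furniture and walls round the work are solid. World frame = base frame: x ahead of the robot, y to its left, z up, the work surface at z = 0. Lengths are in m, angles in degrees, forces in N, time in s.
With the tool pointing down it reaches from about 0.35 to 0.875 m from the base axis. Payload 4.2 kg.
Tool frame: the origin (TCP) lies between the finger pads; the fingertips stand 17 mm ahead of it and the grasp point (between the pads) lies 2 mm behind it; z points along the fingers, y is the direction in which the jaws open and shut (so a half turn about z gives the same grasp; the last joint's range is limited). The gripper opens to 87 mm and grips with 3 to 60 N. Pads are 19 mm wide; open, the fingers measure 117 mm over their backs; the gripper's body (75 mm by 190 mm) begins 51 mm behind the grasp point.
Start: joints at [89.53, 22.042, 0.453, 0, -68.411, -14.817], TCP at [0.165, 0.603, 0.24] pointing down, gripper open.
Joint ranges: [-179.83, 179.83], [-69.29, 118.12], [-61.27, 80.66], [-181.25, 117.63], [-171.15, -9.14], [-177.46, 177.46]. Speed limits (degrees/s): [159.86, 159.86, 180, 180, 180, 180].

## Interface

Orientations are given as a 3x3 rotation matrix whose columns are the frame's x, y, z axes.
In Python, from station import r gives the robot as it stands.
- The arm moves only by the shell command python3 -m creep 'ROWS'. ROWS is JSON, a list of rows, each a list of 7 numbers: the opening, from 0 (shut) to 1 (fully open), then the shift along the tool's x, y, z scaled (see below), then the turn, a rotation vector about the tool's x, y, z scaled (see below). A call has 1 to 5 rows; each row is the pose to reach, as a shift and turn from the pose measured when the call began, along the tool's axes at that moment, turning the shorter way round; what a row does not reach only later rows make up. The controller multiplies each number of a shift by 300 mm and each number of a turn by 180 degrees. A row lasts 1/12 s, in which the tool goes at most 41.7 mm and 7.16 degrees, less where a joint would pass 70% of its speed; a pose out of reach is approached as far as the arm can. A call with a number of a shift or a turn outside -1 to 1 is refused whole. A call with a gripper value outside its range is refused whole. The fingers move at their own pace and stop on an object; the grip force is fixed at half the most. Time passes only in rows, so rows that repeat a pose let the fingers close. It gives the time, the measured TCP pose, the force and the opening at its end, in the units of the state.
- r.sense(): the state, without advancing time (a new reading comes with each control period).
- r.capture(name): name is "side" or "top"; returns the picture (480x640x3 uint8, blue, green, red); there is no depth.
- r.camera_model(name): a dict with "mtx" (3x3 intrinsics, pixels), "dist" ([k1, k2, p1, p2, k3] as OpenCV has them; the pictures are not rectified), "R" (3x3) and "t" (3): a world point X has camera coordinates R X + t. Camera axes: x right, y down, z forward; pixel columns grow to the right and rows downward; lengths in m; the calibration is good to about 2 mm. A picture is of the moment at which its call begins. camera_model takes no time and is no camera call.
- r.finish_job(): hands the job in, once; it reports no verdict.
Trained networks look in the newest picture that a camera, given by its name, has taken for a name from the list of things; names that differ only in an ending like _2 or _b are one class to them, and where a whole thing is asked for, a point or a joint stands for the part that bears it (a point fixed in the world has none). Each returns a list of dicts, best first, with "score" (0 to 1); they miss things now and then, are a little off and sometimes report something else, mostly with a low value. They report only what shows in the picture. A call takes as long as a camera call. They do not tell look-alikes from the thing itself.
- r.recognise(camera, target): "rect" ([left, top, right, bottom] as shares, 0 to 1, of the picture: columns of its width, rows of its height, round what is visible of it).
- r.outline_of(camera, target): "pixels" (480x640 bool, what is visible of it) and "rect" ([left, top, right, bottom] as shares, 0 to 1, of the picture: columns of its width, rows of its height, round what is visible of it).
The state is a dict: "time_s": time; "joints": joint angles; "joint_velocities": joint speeds; "effort": joint torques, N m; "tcp_pos": TCP position; "ee_rot": TCP orientation; "wrist_force": force on the tool from outside, world axes, zero at the start; "moment": the same for the moment, N m; "gripper_width": opening from 0.0 (shut) to 1.0 (fully open).
Only numpy, scipy, OpenCV 4.12 (cv2) and the standard library are available. Lean on these libraries where they do the work, as an engineer would, in place of code of your own. Each camera call takes 0.05 s, during which the arm holds its last target.

## Task

Take the lid of the round tub by its upright fin, tip it up with the opposite edge still resting on the rim, then lift it off and lay it gently, fin up, flat on the worktop. Then squeeze in the lock button on the grip of the telescoping gauge arm and, keeping it squeezed, draw the arm out until its index pin stands level with the marks of the clip on the scale, so that the sensor hangs over the open tub; a spring pulls the arm back, so finish while still holding it there, without letting go. Leave the other things on the worktop where they are.

Things in the scene. Friction and masses are not known exactly. Their poses are not given: they have to be found in the camera images.
- tub: Round steel tub, fixed to the worktop, 90 mm outside diameter, 60 mm high, wall 3 mm, open at the top under its lid. Origin at the centre of its underside, z up.
- lid: Loose lid of the tub, 120 g: aluminium disc 96 mm across and 5 mm thick, with a plug 79 mm across and 6 mm deep beneath it that sits in the tub's mouth with 2.5 mm play all round. Origin at the centre of the plug's underside (54 mm up when seated); z up through the disc, x points horizontally from the centre towards the fin. Disc top at z = 11 mm.
- lid_fin (a point): Centre of the upright fin on the lid, 35 mm from the lid's centre along its x axis and 12 mm above the disc's top. The fin is 24 mm long along the lid's x axis, 10 mm thick along the lid's y axis, 24 mm high; pinch it across its thickness from above.
- lid_heel (a point): Point on the lid's edge opposite to the fin, 45 mm from the centre, level with the underside of the disc: the point that stays on the tub's rim while the lid is tipped. Axes as the lid's.
- grip_center (a point): Centre of the grip, a grey block on the telescoping arm 30 mm across (x), 40 mm along the arm (y), 30 mm high (z); 120 mm above the worktop, moving with the arm. Its y axis points along the arm in the direction in which it extends (level), z up, its -x face (to the robot) bears the lock button. Pinched from above across x, a finger presses it in.
- button_face (a point): Centre of the outer face of the lock button, a white block 22 mm (along y) by 20 mm (z), standing 7 mm proud of the grip's -x face when out and 1 mm when fully in. Axes as grip_center.
- lock_button (a joint): How far the lock button is pressed in, m: 0 out, 0.006 fully in (2 N to start, 6 N fully in, springs back). Beyond about 0.0045 the arm's lock is free; otherwise the arm is hooked in at its innermost position.
- boom (a joint): How far the arm is drawn out, m: 0 fully in (start), up to 0.16. A spring draws it back with about 2 to 4 N.
- index_tip (a point): Top of the index pin with its thin cross blade, which stands up through the slot in the top of the sleeve near its rear end and moves with the arm; 137 mm above the worktop. Axes as grip_center.
- set_mark (a point): Point between the two dark marks of the steel clip on the sleeve's scale, at the height of index_tip; fixed. y axis along the arm. The index pin is at the mark when index_tip and set_mark agree along y; 80 to 130 mm of travel from the start.
- sensor_head (a point): Centre of the underside of the sensor head, an upright white cylinder 28 mm across and 46 mm high at the arm's end, underside 86 mm above the worktop, top 132 mm. Moves with the arm, 85 mm ahead of grip_center.
- gauge_stand: Stand of the gauge arm, fixed: grey foot plate, post, and a slotted aluminium sleeve 20 mm square and 190 mm long with scale lines every 10 mm, axis 120 mm above the worktop; keeper bracket of the lock at its mouth, reaching 27 mm out on the -x side, 28 mm behind grip_center at the start. Origin on the worktop, 90 mm behind the sleeve's mouth; y along the arm's way out.
- slide_box: Bystander, leave alone: cream card box 58x82x32 mm. Origin at the centre of its underside.
- weight_large: Bystander, leave alone: bottle-shaped metal weight, 29 mm across, 50 mm high. Origin at the centre of its underside.
- weight_mid: Bystander, leave alone: bottle-shaped metal weight, 23 mm across, 44 mm high. Origin at the centre of its underside.
- dish: Bystander, leave alone: round covered dish, 92 mm across, 16 mm high. Origin at the centre of its underside.
- marker: Bystander, leave alone: felt marker lying on the worktop, 135 mm long, 16 mm thick. Origin at the centre of its underside.
- stopper: Bystander, leave alone: rubber stopper, 29 mm across, 26 mm high. Origin at the centre of its underside.
Mind the look-alikes: they are no part of the job. Of the things that look like the lid, the smallest one is meant.

How it is judged:
By the outcome, as a careful person would: the job done as asked, in the order asked, and still so for the second after the job is handed in, while the arm keeps its last pose, push and grip.
It also fails if it takes over 54 s, if anything falls off the work surface, if the arm or the gripper's body presses on something with over 40 N, if the wrist force passes 120 N, or if a joint passes its speed limit or range.

## Working session

There is one attempt and no reset: what is moved stays moved. The work goes in short steps, Python scripts to look and compute and a shell command to move; the robot and the scene stay as the last step left them, time stands still between calls to the robot, and variables do not carry over. Pictures are saved under pics/ and viewed, and the job is handed in when it is done.

```bash
ls; mkdir -p pics
python3 - <<'E'
from station import r
import cv2,json
s=r.sense();print({k:(v if not hasattr(v,'tolist') else v.tolist()) for k,v in s.items()})
for n in("side","top"):
    cv2.imwrite(f"pics/{n}0.png",r.capture(n)); m=r.camera_model(n); print(n,m)
E
```

```text
pics
{'time_s': 0.0, 'joints': [89.52976772371193, 22.091380917230605, 0.3786035020104798, -0.029985493639872282, -68.410273494774, -14.814815152450901], 'joint_velocities': [0.05214257483673533, 0.06877528896727535, 0.07122686177903108, 0.028947760736519102, 0.07799995201212889, 0.007126987058058936], 'effort': [0.001290805776079651, -39.0664279460907, 18.739864826202393, 4.2198702692985535, 0.01090353587642312, -0.00019068758774665184], 'tcp_pos': [0.16460807479879952, 0.6023404365487944, 0.2384424164884512], 'ee_rot': [[0.9645753478643759, -0.2638070204457748, -0.000504237881344212], [-0.2638074904829769, -0.9645729693755195, -0.0021435286718891697], [7.910368169137181e-05, 0.00220061664442866, -0.9999975755115569]], 'wrist_force': [0.4371536908406044, 0.9683380252260054, -0.2213089085164225], 'moment': [0.033170942697649246, 0.028980343720878668, 0.007338244217138452], 'gripper_width': 0.9977677784211467}
side {'mtx': array([[540.08486981,   0.        , 312.54083737],
       [  0.        , 540.08486981, 245.29415822],
       [  0.        ,   0.        ,   1.        ]]), 'dist': array([0.02687556, 0.        , 0.        , 0.        , 0.        ]), 'R': array([[ 0.99407717, -0.10669689,  0.02064825],
       [-0.05863915, -0.68657511, -0.72469033],
       [ 0.09149878,  0.71918732, -0.68876526]]), 't': array([-0.5887083 ,  0.06587809,  1.42618375])}
top {'mtx': array([[439.07592371,   0.        , 315.82609008],
       [  0.        , 439.07592371, 243.63627664],
       [  0.        ,   0.        ,   1.        ]]), 'dist': array([-0.00949041,  0.        ,  0.        ,  0.        ,  0.        ]), 'R': array([[-0.01714879, -0.9996093 ,  0.02207181],
       [-0.98832227,  0.01360401, -0.15176961],
       [ 0.15141005, -0.02441672, -0.98816943]]), 't': array([-0.09524462,  0.58477246,  1.36999235])}
```

View pics/side0.png

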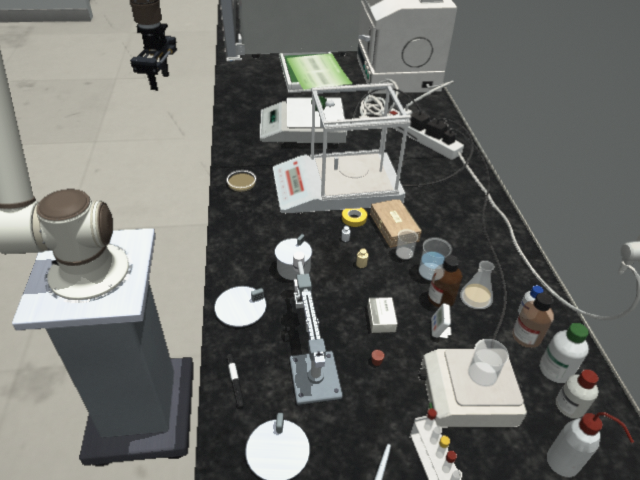

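View pics/top0.png

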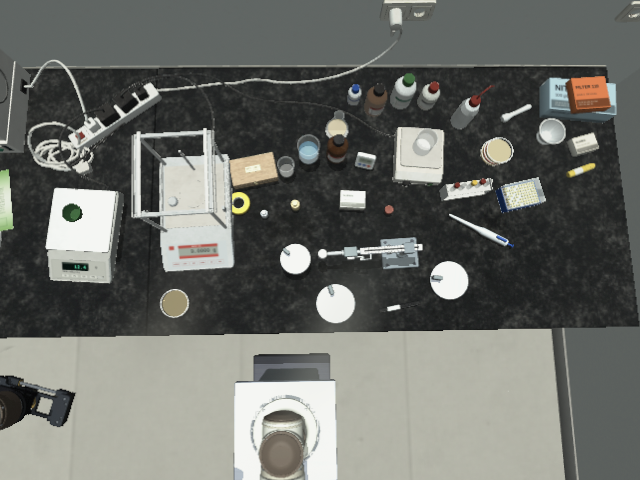

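```bash
cat > h.py <<'E'
import numpy as np,cv2
from station import r
C={n:r.camera_model(n) for n in("side","top")}
def proj(n,X):
    c=C[n];X=np.atleast_2d(np.asarray(X,float))
    return cv2.projectPoints(X,cv2.Rodrigues(c["R"])[0],c["t"],c["mtx"],c["dist"])[0][:,0]
def ray(n,uv):
    c=C[n];p=cv2.undistortPoints(np.array([[uv]],float),c["mtx"],c["dist"])[0,0]
    d=c["R"].T@np.array([p[0],p[1],1.]);return -c["R"].T@c["t"],d/np.linalg.norm(d)
def onz(n,uv,z):
    o,d=ray(n,uv);return o+d*(z-o[2])/d[2]
def tri(a,b):
    o1,d1=ray("side",a);o2,d2=ray("top",b)
    A=np.c_[d1,-d2];s=np.linalg.lstsq(A,o2-o1,rcond=None)[0]
    p,q=o1+d1*s[0],o2+d2*s[1];return (p+q)/2,np.linalg.norm(p-q)
def crop(n,im,x0,y0,x1,y1,f,name):
    cv2.imwrite(name,cv2.resize(im[y0:y1,x0:x1],None,fx=f,fy=f,interpolation=cv2.INTER_CUBIC))
E
python3 - <<'E'
from h import *
a=cv2.imread("pics/side0.png");b=cv2.imread("pics/top0.png")
crop(0,a,265,225,345,405,4,"pics/s1.png" ) if 0 else crop(0,a,255,225,355,325,6,"pics/s1.png")
crop(0,b,270,225,440,325,4.5,"pics/t1.png")
crop(0,b,272,235,352,275,10,"pics/t2.png")
crop(0,a,275,310,355,410,6,"pics/s2.png")
E
```

```text
(no output)
```

View pics/s1.png

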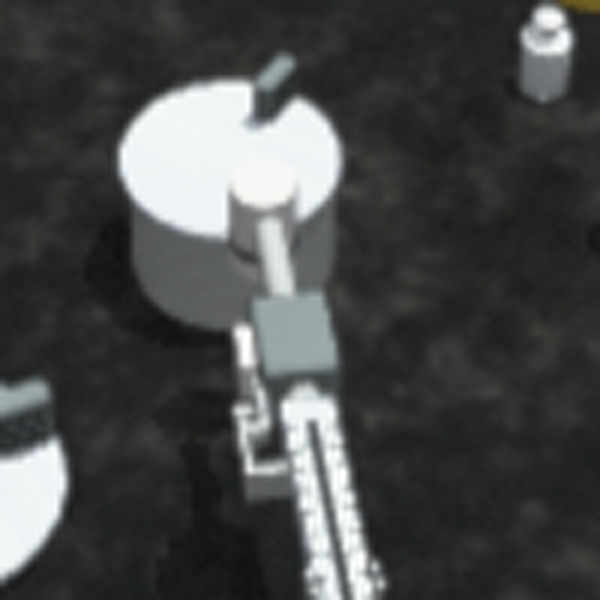

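View pics/t1.png

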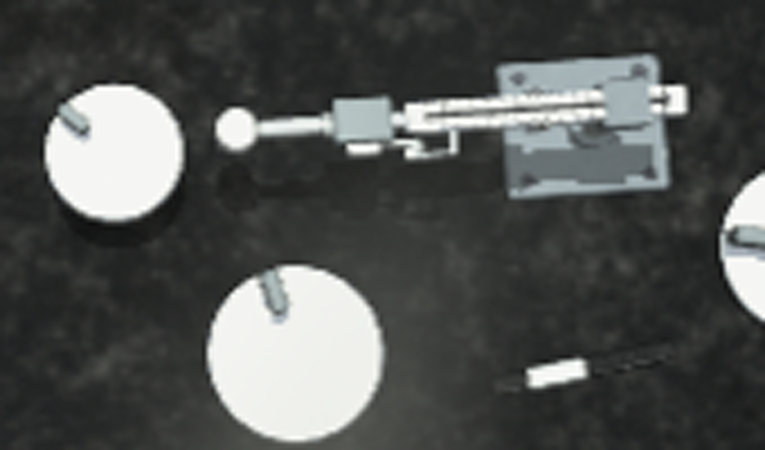

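View pics/t2.png

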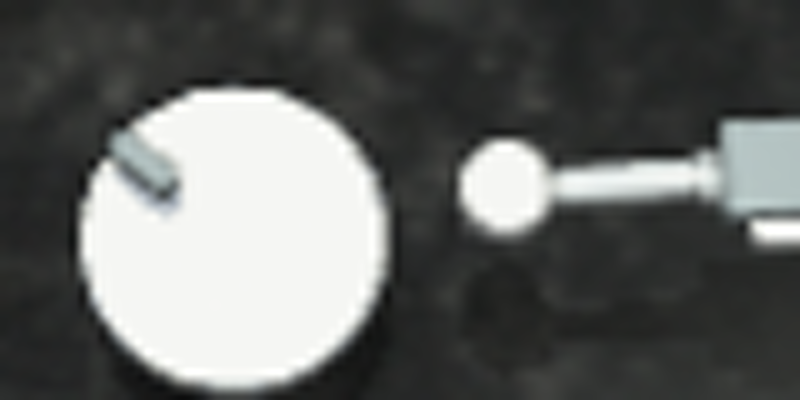

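View pics/s2.png

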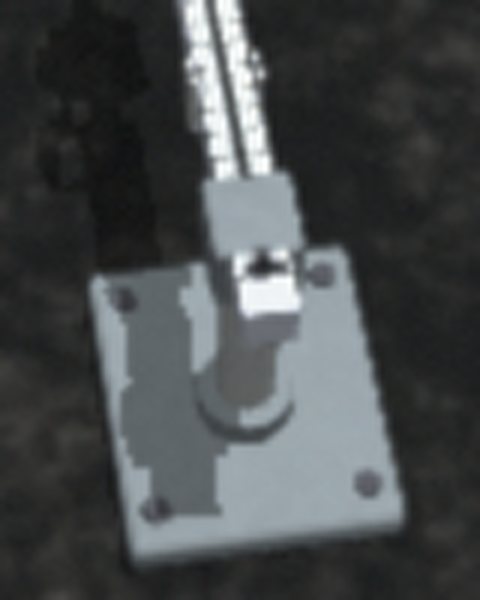

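Run:
```python
from h import *
b=r.capture("top");a=r.capture("side")
for n in("top","side"):
  for t in("lid","tub","grip_center","lid_fin","sensor_head","index_tip","button_face","gauge_stand","slide_box","weight_large","weight_mid","dish","marker","stopper"):
    for o in r.outline_of(n,t)[:4]:
        m=o["pixels"];v,u=np.nonzero(m)
        if len(u): print(n,t,round(o["score"],2),"c",u.mean().round(1),v.mean().round(1),"box",u.min(),v.min(),u.max(),v.max(),len(u))
print(r.sense()["time_s"])
```

```text
top lid 0.74 c 294.6 258.3 box 280 244 309 273 722
top lid 0.73 c 334.6 303.1 box 317 284 352 322 1116
top grip_center 0.6 c 339.6 252.6 box 317 246 358 259 358
top lid_fin 0.96 c 335.1 302.8 box 316 284 354 322 1176
top lid_fin 0.79 c 294.3 258.6 box 280 245 309 274 694
top lid_fin 0.62 c 448.5 279.7 box 430 260 467 298 1137
top sensor_head 0.59 c 294.3 258.2 box 279 244 309 273 734
top sensor_head 0.56 c 340.6 252.7 box 317 246 359 260 362
top index_tip 0.88 c 339.7 252.9 box 318 247 358 259 291
top slide_box 0.71 c 294.9 258.6 box 280 244 309 274 735
top slide_box 0.68 c 174.8 302.9 box 162 289 188 316 599
top slide_box 0.59 c 351.7 199.7 box 339 190 364 209 477
top weight_large 0.49 c 294.5 204.7 box 291 200 298 209 66
top dish 0.82 c 174.3 302.9 box 161 289 188 317 637
top dish 0.51 c 352.1 199.7 box 339 190 365 209 485
top dish 0.42 c 342.1 252.6 box 318 246 358 259 325
top marker 0.72 c 397.7 306.3 box 379 301 418 312 188
top stopper 0.71 c 294.3 258.2 box 279 244 309 273 736
side lid 0.91 c 291.7 249.9 box 275 235 311 264 655
side lid 0.88 c 277.8 449.4 box 246 413 309 479 32
[... 457 characters left out ...]
side gauge_stand 0.76 c 311.5 349.4 box 289 252 341 404 3625
side slide_box 0.84 c 381.8 314.8 box 367 297 397 332 949
side weight_large 0.66 c 377.1 356.9 box 371 350 383 365 156
side weight_large 0.61 c 362.0 258.7 box 357 249 367 267 168
side weight_large 0.37 c 292.3 249.6 box 275 235 311 264 666
side weight_large 0.29 c 300.6 274.8 box 293 252 311 298 522
side weight_mid 0.62 c 345.5 234.2 box 341 227 349 241 108
side dish 0.64 c 241.2 182.2 box 228 174 254 191 380
side marker 0.71 c 235.3 381.5 box 227 355 243 407 380
side marker 0.65 c 291.9 249.6 box 276 236 310 264 591
side stopper 0.46 c 376.5 356.9 box 371 350 382 364 143
side stopper 0.18 c 300.9 276.9 box 293 253 320 355 484
1.6
```

Run:
```python
from h import *
b=r.capture("top");a=r.capture("side")
cv2.imwrite("pics/topA.png",b);cv2.imwrite("pics/sideA.png",a)
from scipy.optimize import least_squares
def fitc(n,im,uv,z,th,rad):
    g=cv2.GaussianBlur(im,(0,0),0.6).min(2).astype(float)
    pts=[]
    for k in range(72):
        t=k*np.pi/36
        rr=np.arange(rad*.6,rad*1.4,.1)
        x=(uv[0]+rr*np.cos(t)).astype(np.float32);y=(uv[1]+rr*np.sin(t)).astype(np.float32)
        v=cv2.remap(g.astype(np.float32),x[None],y[None],cv2.INTER_LINEAR)[0]
        i=np.nonzero(v<th)[0]
        if len(i) and i[0]>0: pts.append(onz(n,(x[i[0]],y[i[0]]),z)[:2])
    pts=np.array(pts)
    f=lambda p:np.hypot(*(pts-p[:2]).T)-p[2]
    s=least_squares(f,[*pts.mean(0),.05],loss="soft_l1",f_scale=.001)
    return s.x.round(4),np.abs(s.fun).mean().round(4)
print("lid on tub",fitc("top",b,(295,258.5),.065,140,15))
for uv in((336,303.5),(449,280)): print("other",fitc("top",b,uv,.011,140,19))
print(fitc("side",a,(291,252),.065,140,16))
# fin top centre
print("fin top",onz("top",(285.85,250.85),.089))
# fin top in side: crop s1 
print("sensor top",fitc("top",b,(322.1,253.5),.132,140,5))
```

```text
lid on tub (array([ 0.5344, -0.037 ,  0.0483]), np.float64(0.0002))
other (array([ 0.3927, -0.1648,  0.0633]), np.float64(0.0003))
other (array([ 0.4626, -0.5408,  0.063 ]), np.float64(0.0008))
(array([ 0.5353, -0.0396,  0.0488]), np.float64(0.0021))
fin top [ 0.55516955 -0.00951914  0.089     ]
sensor top (array([ 0.5405, -0.1209,  0.0143]), np.float64(0.0002))
```

Run:
```python
from h import *
b=cv2.imread("pics/topA.png");a=cv2.imread("pics/sideA.png")
crop(0,b,276,240,316,280,15,"pics/t3.png")
crop(0,a,270,230,320,270,15,"pics/s3.png")
crop(0,b,340,240,430,265,8.5,"pics/t4.png")
crop(0,a,285,265,335,365,6,"pics/s4.png")
```

```text
(no output)
```

View pics/t3.png

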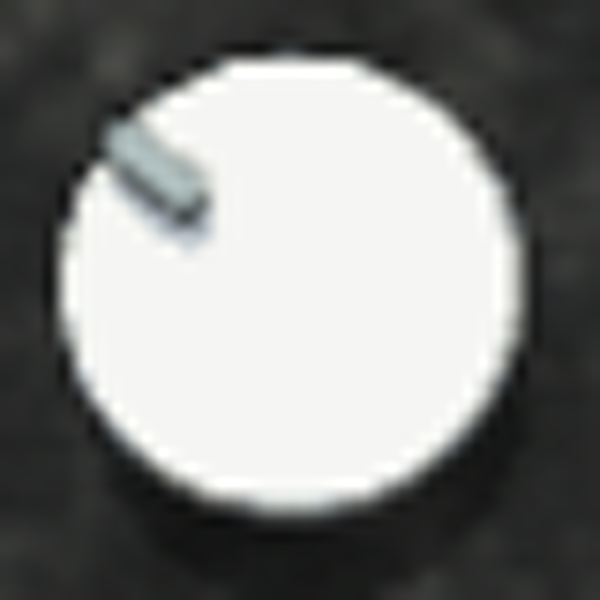

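View pics/s3.png

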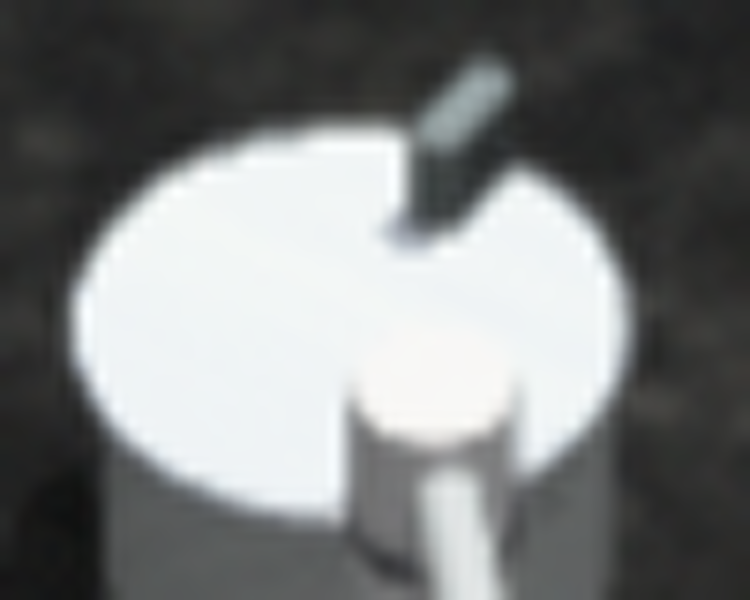

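View pics/t4.png

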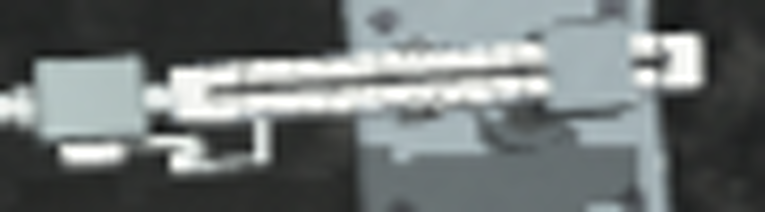

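View pics/s4.png

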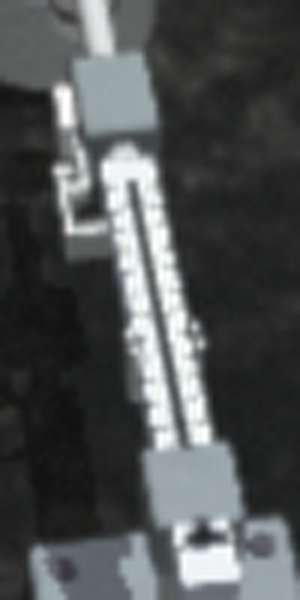

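Run:
```python
from h import *
def P(n,x,y,s,ox,oy,z): return onz(n,(ox+(x+.5)/s-.5,oy+(y+.5)/s-.5),z)
S=lambda x,y:P("side",x,y,15,270,230,.089)
T=lambda x,y:P("top",x,y,15,276,240,.089)
c=np.array([.5344,-.037])
for f,l in((S,[(466,102),(435,140),(498,65)]),(T,[(158,158),(115,130),(197,190)])):
    p=[f(*q)[:2] for q in l]
    d=p[0]-c;print(p[0].round(4),np.hypot(*d).round(4),np.degrees(np.arctan2(*d[::-1])).round(1),"edge",np.degrees(np.arctan2(*(p[1]-p[2])[::-1])).round(1), np.hypot(*(p[1]-p[2])).round(4))
# predicted fin overlay for phi
im=[cv2.imread("pics/topA.png"),cv2.imread("pics/sideA.png")]
for n,I,o in(("top",im[0],(276,240)),("side",im[1],(280,225))):
  tiles=[]
  for phi in(48,52,56):
    u=np.array([np.cos(np.radians(phi)),np.sin(np.radians(phi))]);v=np.array([-u[1],u[0]])
    q=[[*(c+u*a+v*b),.089] for a,b in((.023,.005),(.047,.005),(.047,-.005),(.023,-.005))]
    s=13;J=cv2.resize(I[o[1]:o[1]+20,o[0]:o[0]+ (20 if n=="top" else 30)],None,fx=s,fy=s,interpolation=cv2.INTER_CUBIC)
    pp=((proj(n,q)-o+.5)*s-.5).round().astype(np.int32)
    cv2.polylines(J,[pp],True,(0,0,255),1);tiles.append(J[:, :260])
  cv2.imwrite(f"pics/fit_{n}.png",np.hstack(tiles))
im=np.vstack([cv2.imread("pics/fit_top.png"),cv2.imread("pics/fit_side.png")]);cv2.imwrite("pics/fit.png",im)
```

```text
[ 0.5578 -0.0116] 0.0345 47.3 edge -124.7 0.0222
[ 0.5576 -0.0102] 0.0355 49.1 edge 52.9 0.0212
```

View pics/fit.png

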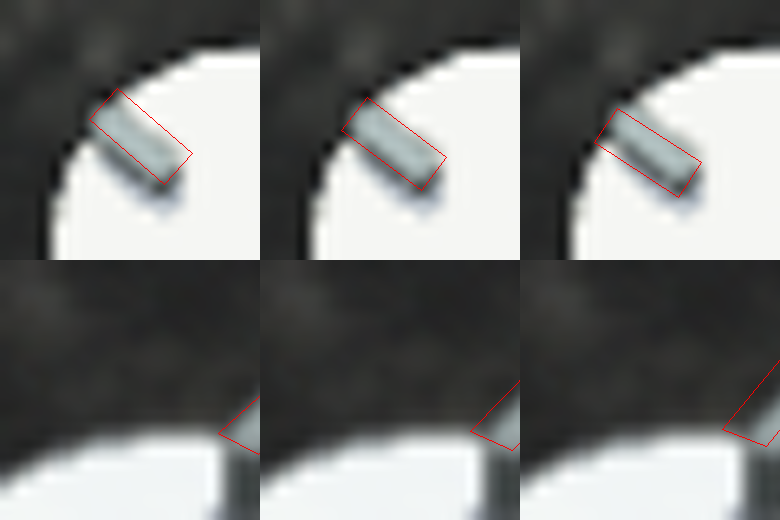

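Three lid-like discs appear in the top image: one on the tub at (295,259), one at (336,303) and one at (449,280). The measured diameters are 97, 127 and 126 mm, so the smallest, on the tub, is the lid. The crop confirms it, with its fin at (286,250) and azimuth about 50°.

```bash
cat >> h.py <<'E'
from scipy.spatial.transform import Rotation as Ro
def down(az_y):  # tool down, tool y azimuth
    a=np.radians(az_y);y=np.array([np.cos(a),np.sin(a),0]);z=np.array([0,0,-1.]);return np.c_[np.cross(y,z),y,z]
def plan(pos,R):
    s=r.sense();R0=np.array(s["ee_rot"]);p=R0.T@(np.array(pos)-s["tcp_pos"])
    w=Ro.from_matrix(R0.T@R).as_rotvec(degrees=True)
    print("t",round(s["time_s"],2),"tcp",np.round(s["tcp_pos"],4),"F",np.round(s["wrist_force"],1),"w",round(s["gripper_width"],3))
    print("shift",np.round(p/.3,4),"turn",np.round(w/180,4),"mm",np.round(np.linalg.norm(p)*1e3,1),"deg",np.linalg.norm(w).round(1))
E
python3 - <<'E'
from h import *
plan([.32,.30,.25],down(140)); plan([.40,.10,.25],down(140));
plan([.557,-.010,.2],down(140))
E
```

```text
t 1.7 tcp [0.1647 0.6029 0.2395] F [-0.2  0.4 -0.3] w 1.001
shift [ 0.7654  0.8374 -0.0348] turn [ 0.     -0.      0.6373] mm 340.5 deg 114.7
t 1.7 tcp [0.1647 0.6029 0.2395] F [-0.2  0.4 -0.3] w 1.001
shift [ 1.1984  1.4101 -0.0348] turn [ 0.     -0.      0.6373] mm 555.3 deg 114.7
t 1.7 tcp [0.1647 0.6029 0.2395] F [-0.2  0.4 -0.3] w 1.001
shift [1.7999 1.6258 0.1319] turn [ 0.     -0.      0.6373] mm 728.7 deg 114.7
```

```bash
python3 -m creep '[[1,0.1,0.11,0,0,0,0.04],[1,0.2,0.22,0,0,0,0.08],[1,0.3,0.33,-0.02,0,0,0.12],[1,0.4,0.44,-0.03,0,0,0.16],[1,0.46,0.5,-0.035,0,0,0.19]]'
python3 - <<'E'
from h import *
plan([.32,.30,.25],down(140)); plan([.40,.10,.25],down(140))
E
```

```text
time_s: 2.12
tcp_pos: [0.2588, 0.4196, 0.2505]
ee_rot: [[0.646, -0.764, 0.0], [-0.764, -0.646, 0.0], [-0.0, -0.0, -1.0]]
wrist_force: [0.4, -0.3, 0.3]
gripper_width: 0.998
t 2.12 tcp [0.2588 0.4196 0.2505] F [ 0.4 -0.3  0.3] w 0.998
shift [0.4362 0.1017 0.0015] turn [-1.000e-04  1.000e-04  4.456e-01] mm 134.4 deg 80.2
t 2.12 tcp [0.2588 0.4196 0.2505] F [ 0.4 -0.3  0.3] w 0.998
shift [1.1174 0.3284 0.0014] turn [-1.000e-04  1.000e-04  4.456e-01] mm 349.4 deg 80.2
```

```bash
python3 -m creep '[[1,0.13,0.03,0,0,0,0.04],[1,0.26,0.06,0,0,0,0.08],[1,0.39,0.09,0,0,0,0.12],[1,0.52,0.12,0,0,0,0.16],[1,0.64,0.15,0,0,0,0.19]]'
python3 - <<'E'
from h import *
plan([.40,.10,.25],down(140));plan([.557,-.010,.15],down(140))
E
```

```text
time_s: 2.53
tcp_pos: [0.3489, 0.2419, 0.2509]
ee_rot: [[0.099, -0.995, 0.001], [-0.995, -0.099, 0.001], [-0.001, -0.001, -1.0]]
wrist_force: [1.1, -0.1, -0.6]
gripper_width: 1.0
t 2.53 tcp [0.3489 0.2419 0.2509] F [ 1.1 -0.1 -0.6] w 1.0
shift [ 0.4876 -0.1227  0.0026] turn [-2.000e-04  4.000e-04  2.538e-01] mm 150.9 deg 45.7
t 2.53 tcp [0.3489 0.2419 0.2509] F [ 1.1 -0.1 -0.6] w 1.0
shift [ 0.9047 -0.6068  0.336 ] turn [-2.000e-04  4.000e-04  2.538e-01] mm 342.0 deg 45.7
```

```bash
python3 -m creep '[[1,0.13,-0.04,0,0,0,0.04],[1,0.26,-0.08,0,0,0,0.08],[1,0.39,-0.14,0,0,0,0.12],[1,0.5,-0.22,0,0,0,0.16],[1,0.59,-0.29,0.02,0,0,0.195]]'
python3 - <<'E'
from h import *
plan([.557,-.010,.15],down(140))
E
```

```text
time_s: 2.95
tcp_pos: [0.4545, 0.0722, 0.2465]
ee_rot: [[-0.497, -0.868, 0.005], [-0.868, 0.497, 0.003], [-0.005, -0.003, -1.0]]
wrist_force: [0.4, 1.3, 0.1]
gripper_width: 0.996
t 2.95 tcp [0.4545 0.0722 0.2465] F [0.4 1.3 0.1] w 0.996
shift [ 0.0698 -0.4317  0.3226] turn [-0.0008  0.0016  0.0567] mm 163.0 deg 10.2
```

```bash
python3 -m creep '[[1,0.015,-0.11,0.04,0,0,0.03],[1,0.03,-0.22,0.11,0,0.001,0.0567],[1,0.05,-0.33,0.2,0,0.001,0.0567],[1,0.07,-0.432,0.28,0,0.0015,0.0567],[1,0.07,-0.432,0.32,0,0.0015,0.0567]]'
python3 - <<'E'
from h import *
plan([.557,-.010,.085],down(140))
b=r.capture("top");a=r.capture("side");cv2.imwrite("pics/topB.png",b)
crop(0,a,240,130,360,270,4,"pics/sB.png")
crop(0,b,240,200,340,290,6,"pics/tB.png")
E
```

```text
time_s: 3.37
tcp_pos: [0.5592, -0.0132, 0.1469]
ee_rot: [[-0.646, -0.763, -0.001], [-0.763, 0.646, -0.003], [0.003, -0.001, -1.0]]
wrist_force: [-0.6, -0.1, -0.1]
gripper_width: 1.003
t 3.37 tcp [ 0.5592 -0.0132  0.1469] F [-0.6 -0.1 -0.1] w 1.003
shift [-0.0041  0.0128  0.2064] turn [-0.0003 -0.0009 -0.0013] mm 62.0 deg 0.3
```

View pics/sB.png

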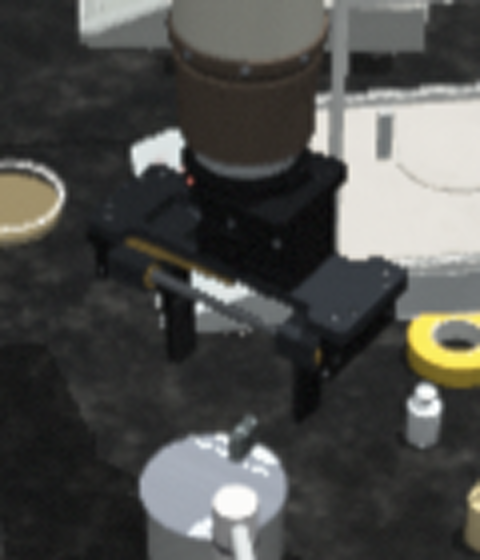

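View pics/tB.png

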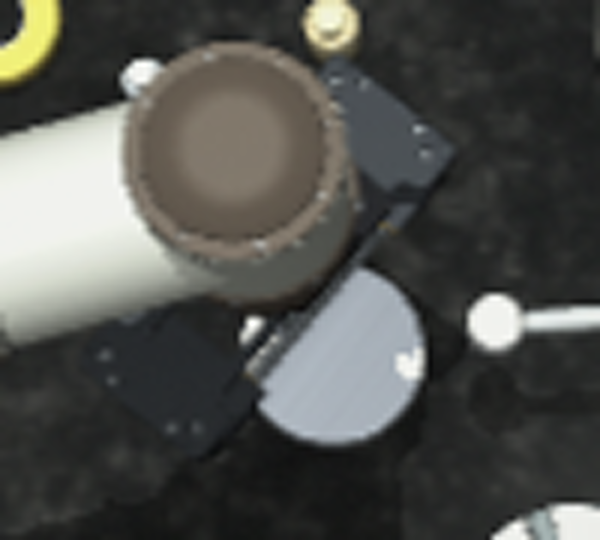

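Side view: the fingers straddle the fin. Descending.

```bash
python3 -m creep '[[1,-0.004,0.013,0.08,0,-0.001,0],[1,-0.004,0.013,0.15,0,-0.001,0],[1,-0.004,0.013,0.19,0,-0.001,0],[1,-0.004,0.013,0.203,0,-0.001,0],[1,-0.004,0.013,0.203,0,-0.001,0]]'
python3 - <<'E'
from h import *
plan([.557,-.010,.085],down(140))
E
```

```text
time_s: 3.88
tcp_pos: [0.5531, -0.0076, 0.0871]
ee_rot: [[-0.644, -0.765, -0.003], [-0.765, 0.644, -0.0], [0.002, 0.002, -1.0]]
wrist_force: [0.6, -0.1, 0.5]
gripper_width: 1.0
t 3.88 tcp [ 0.5531 -0.0076  0.0871] F [ 0.6 -0.1  0.5] w 1.0
shift [-0.0023 -0.0149  0.0068] turn [ 0.0005 -0.0006 -0.0004] mm 5.0 deg 0.2
```

```bash
python3 -m creep '[[1,-0.002,-0.015,0.004,0,0,0],[1,-0.002,-0.015,0.004,0,0,0],[1,-0.002,-0.015,0.004,0,0,0]]'
python3 - <<'E'
from h import *
plan([.557,-.010,.085],down(140))
E
```

```text
time_s: 4.13
tcp_pos: [0.558, -0.0098, 0.0873]
ee_rot: [[-0.644, -0.765, 0.0], [-0.765, 0.644, 0.0], [-0.0, -0.0, -1.0]]
wrist_force: [0.2, 0.2, 0.6]
gripper_width: 1.003
t 4.13 tcp [ 0.558  -0.0098  0.0873] F [0.2 0.2 0.6] w 1.003
shift [0.0026 0.0022 0.0077] turn [-0.      0.0001 -0.0003] mm 2.5 deg 0.1
```

```bash
python3 -m creep '[[0.4,0.002,0.002,0.005,0,0,0],[0.2,0.002,0.002,0.005,0,0,0],[0.15,0.002,0.002,0.005,0,0,0],[0,0.002,0.002,0.005,0,0,0],[0,0.002,0.002,0.005,0,0,0]]';python3 -m creep '[[0,0,0,0,0,0,0],[0,0,0,0,0,0,0],[0,0,0,0,0,0,0]]'
python3 - <<'E'
from h import *
plan([.557,-.010,.085],down(140))
b=r.capture("top");a=r.capture("side");cv2.imwrite("pics/topC.png",b)
crop(0,a,260,160,350,280,5,"pics/sC.png")
E
```

```text
time_s: 4.55
tcp_pos: [0.5571, -0.0099, 0.0858]
ee_rot: [[-0.644, -0.765, 0.0], [-0.765, 0.644, 0.0], [-0.0, -0.0, -1.0]]
wrist_force: [-0.2, 0.1, 0.2]
gripper_width: 0.711
time_s: 4.8
tcp_pos: [0.5571, -0.0099, 0.0858]
ee_rot: [[-0.644, -0.765, 0.0], [-0.765, 0.644, 0.0], [-0.0, -0.0, -1.0]]
wrist_force: [-0.2, -1.0, -0.4]
gripper_width: 0.482
t 4.8 tcp [ 0.5571 -0.0099  0.0858] F [-0.2 -1.  -0.4] w 0.482
shift [0.0005 0.0002 0.0025] turn [-0.      0.0001 -0.0003] mm 0.8 deg 0.1
```

View pics/sC.png

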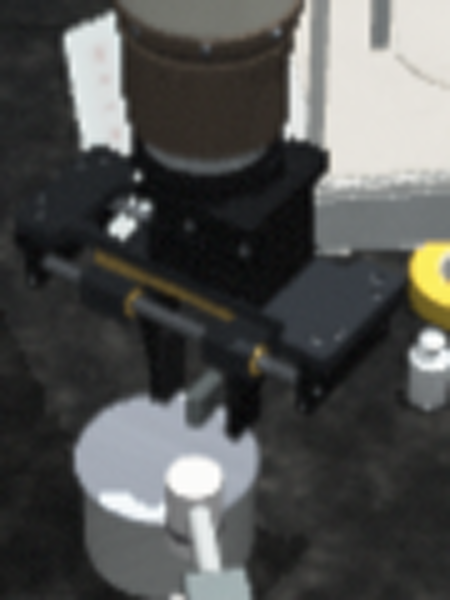

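Fingers are closing round the fin (side ~(300,240)); they need more time.

```bash
python3 -m creep '[[0,0,0,0,0,0,0],[0,0,0,0,0,0,0],[0,0,0,0,0,0,0],[0,0,0,0,0,0,0],[0,0,0,0,0,0,0]]'; python3 -m creep '[[0,0,0,0,0,0,0],[0,0,0,0,0,0,0],[0,0,0,0,0,0,0]]'
python3 - <<'E'
from h import *
s=r.sense();print(s["wrist_force"],s["moment"])
# tilt plan about heel
ph=np.radians(50);u=np.array([np.cos(ph),np.sin(ph),0]);v=np.array([-u[1],u[0],0])
c=np.array([.5344,-.037,0]);h=c-.045*u+[0,0,.060]
R0=np.array(s["ee_rot"]);p0=np.array(s["tcp_pos"])
for th in(4,8,12,16,20,24):
    Q=Ro.from_rotvec(-v*np.radians(th)).as_matrix()
    p=h+Q@(p0-h); print(th,((R0.T@(p-p0))/.3).round(4),(Ro.from_matrix(R0.T@Q@R0).as_rotvec()/np.pi).round(4),p.round(3))
E
```

```text
time_s: 5.32
tcp_pos: [0.5573, -0.0099, 0.0858]
ee_rot: [[-0.644, -0.765, 0.001], [-0.765, 0.644, 0.0], [-0.0, -0.0, -1.0]]
wrist_force: [0.3, -0.1, -0.9]
gripper_width: 0.114
time_s: 5.57
tcp_pos: [0.5573, -0.01, 0.0858]
ee_rot: [[-0.644, -0.765, 0.001], [-0.765, 0.644, 0.0], [-0.0, -0.0, -1.0]]
wrist_force: [0.3, 0.3, -0.5]
gripper_width: 0.111
[ 0.27693473  0.31922042 -0.52624026] [ 0.0185664  -0.25383308  0.00665681]
4 [ 0.0066 -0.     -0.0185] [-0.     -0.0222  0.    ] [ 0.556 -0.011  0.091]
8 [ 0.0145 -0.     -0.0365] [-0.     -0.0444  0.    ] [ 0.554 -0.013  0.097]
12 [ 0.0237 -0.     -0.0539] [-0.0001 -0.0667  0.    ] [ 0.553 -0.015  0.102]
16 [ 0.034  -0.0001 -0.0706] [-0.0001 -0.0889  0.    ] [ 0.551 -0.018  0.107]
20 [ 0.0455 -0.0001 -0.0865] [-1.000e-04 -1.111e-01  0.000e+00] [ 0.548 -0.02   0.112]
24 [ 5.810e-02 -1.000e-04 -1.016e-01] [-1.000e-04 -1.333e-01  0.000e+00] [ 0.546 -0.023  0.116]
```

```bash
python3 -m creep '[[0,0.003,0,-0.0095,0,-0.011,0],[0,0.0066,0,-0.0185,0,-0.022,0],[0,0.0105,0,-0.0275,0,-0.033,0],[0,0.0145,0,-0.0365,0,-0.0444,0],[0,0.0145,0,-0.0365,0,-0.0444,0]]'
python3 - <<'E'
from h import *
s=r.sense();print(s["wrist_force"],s["moment"],s["gripper_width"])
R0=np.array(s["ee_rot"]);p0=np.array(s["tcp_pos"])
ph=np.radians(50);u=np.array([np.cos(ph),np.sin(ph),0]);v=np.array([-u[1],u[0],0])
c=np.array([.5344,-.037,0]);h=c-.045*u+[0,0,.060]
print(np.degrees(np.arccos(-R0[2,2])))
for th in(4,8,12,16):
    Q=Ro.from_rotvec(-v*np.radians(th)).as_matrix()
    p=h+Q@(p0-h); print(th,((R0.T@(p-p0))/.3).round(4),(Ro.from_matrix(R0.T@Q@R0).as_rotvec()/np.pi).round(4),p.round(3))
E
```

```text
time_s: 5.98
tcp_pos: [0.5541, -0.0139, 0.0973]
ee_rot: [[-0.638, -0.764, 0.091], [-0.757, 0.645, 0.108], [-0.141, -0.0, -0.99]]
wrist_force: [0.4, 0.1, -0.5]
gripper_width: 0.114
[ 0.36815678  0.12855522 -0.50275247] [-0.18185372  0.03779955 -0.03181486] 0.11412476806542066
8.11104215185296
4 [ 0.0068 -0.     -0.0184] [-0.0001 -0.0222  0.    ] [ 0.552 -0.016  0.102]
8 [ 0.0148 -0.0001 -0.0362] [-0.0001 -0.0444  0.    ] [ 0.55  -0.018  0.107]
12 [ 0.0241 -0.0001 -0.0534] [-0.0002 -0.0667  0.0001] [ 0.548 -0.021  0.112]
16 [ 0.0345 -0.0002 -0.07  ] [-0.0002 -0.0889  0.0001] [ 0.546 -0.024  0.117]
```

```bash
python3 -m creep '[[0,0.0045,0,-0.014,0,-0.0167,0],[0,0.010,0,-0.0275,0,-0.033,0],[0,0.017,0,-0.041,0,-0.05,0],[0,0.0241,0,-0.0534,0,-0.0667,0],[0,0.0241,0,-0.0534,0,-0.0667,0]]'
python3 - <<'E'
from h import *
s=r.sense();R0=np.array(s["ee_rot"]);print(s["wrist_force"],s["moment"],s["gripper_width"],np.degrees(np.arccos(-R0[2,2])))
b=r.capture("top");a=r.capture("side")
J=np.hstack([cv2.resize(a[180:290,250:340],None,fx=5,fy=5,interpolation=2),cv2.resize(b[200:310,255:325],None,fx=5,fy=5,interpolation=2)]);cv2.imwrite("pics/D.png",J)
E
```

```text
time_s: 6.4
tcp_pos: [0.5473, -0.022, 0.1124]
ee_rot: [[-0.608, -0.762, 0.223], [-0.716, 0.647, 0.263], [-0.345, 0.001, -0.939]]
wrist_force: [-0.2, -0.7, -0.2]
gripper_width: 0.116
[-0.16652558 -0.72508602 -0.19702738] [-0.56837513  0.40185967  0.02173973] 0.1157613066610817 20.160417050475647
```

View pics/D.png

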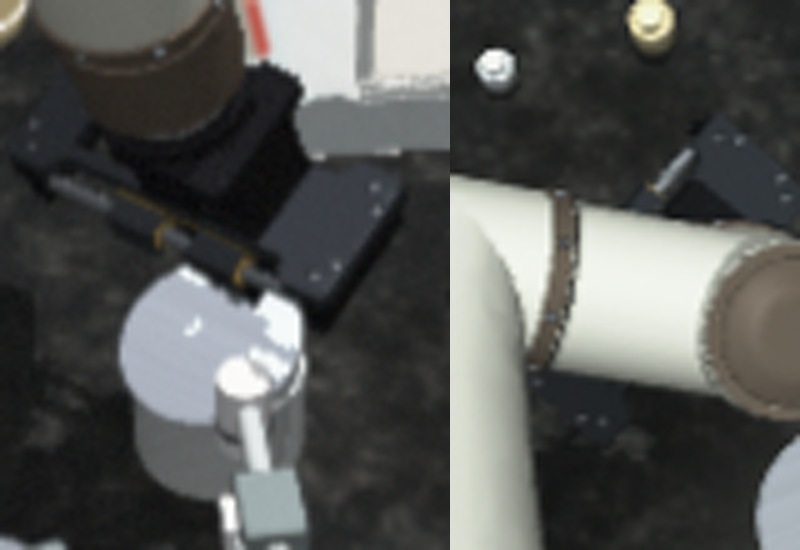

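Lid is tipped 20° with its heel on the rim (side crop: disc edge meets the tub at bottom left). Now lift it off.

Run:
```python
from h import *
s=r.sense();R0=np.array(s["ee_rot"]);p0=np.array(s["tcp_pos"]);u=np.array([np.cos(np.radians(50)),np.sin(np.radians(50)),0])
plan(p0+[0,0,.02],R0); plan(p0+[0,0,.05]+.03*u,R0); plan([.557,.0,.19],down(140))
```

```text
t 6.5 tcp [ 0.548  -0.0216  0.112 ] F [ 0.1 -0.2 -0.9] w 0.111
shift [-0.0228 -0.     -0.0626] turn [0. 0. 0.] mm 20.0 deg 0.0
t 6.5 tcp [ 0.548  -0.0216  0.112 ] F [ 0.1 -0.2 -0.9] w 0.111
shift [-0.151   0.0003 -0.1224] turn [0. 0. 0.] mm 58.3 deg 0.0
t 6.5 tcp [ 0.548  -0.0216  0.112 ] F [ 0.1 -0.2 -0.9] w 0.111
shift [-0.1587  0.0234 -0.2188] turn [-0.0003  0.1112 -0.0011] mm 81.4 deg 20.0
```

```bash
python3 -m creep '[[0,-0.011,0,-0.031,0,0,0],[0,-0.023,0,-0.063,0,0,0],[0,-0.06,0,-0.1,0,0.02,0],[0,-0.1,0.01,-0.15,0,0.05,0],[0,-0.135,0.015,-0.19,0,0.08,0]]'
python3 - <<'E'
from h import *
plan([.557,.01,.19],down(140));plan([.4425,.107,.16],down(140))
E
```

```text
time_s: 6.92
tcp_pos: [0.5572, -0.0045, 0.1825]
ee_rot: [[-0.643, -0.763, 0.064], [-0.76, 0.646, 0.069], [-0.094, -0.005, -0.996]]
wrist_force: [0.5, -0.5, -1.0]
gripper_width: 0.111
t 6.92 tcp [ 0.5572 -0.0045  0.1825] F [ 0.5 -0.5 -1. ] w 0.111
shift [-0.0389  0.0316 -0.0217] turn [-0.0015  0.03   -0.0013] mm 16.4 deg 5.4
t 6.92 tcp [ 0.5572 -0.0045  0.1825] F [ 0.5 -0.5 -1. ] w 0.111
shift [-0.0299  0.5322  0.0756] turn [-0.0015  0.03   -0.0013] mm 161.5 deg 5.4
```

```bash
python3 -m creep '[[0,-0.01,0.1,0,-0.0005,0.01,0],[0,-0.02,0.22,0.01,-0.001,0.02,-0.001],[0,-0.03,0.34,0.03,-0.0015,0.03,-0.001],[0,-0.03,0.45,0.05,-0.0015,0.03,-0.001],[0,-0.03,0.532,0.075,-0.0015,0.03,-0.001]]'; python3 -m creep '[[0,0,0,0,0,0,0],[0,0,0,0,0,0,0]]'
python3 - <<'E'
from h import *
plan([.4425,.107,.08],down(140));plan([.4425,.107,.032],down(140))
b=r.capture("top");a=r.capture("side")
J=np.hstack([cv2.resize(a[150:300,210:310],None,fx=4,fy=4,interpolation=2),cv2.resize(b[200:350,210:310],None,fx=4,fy=4,interpolation=2)]);cv2.imwrite("pics/E.png",J)
E
```

```text
time_s: 7.33
tcp_pos: [0.4416, 0.1092, 0.1612]
ee_rot: [[-0.642, -0.767, 0.002], [-0.767, 0.642, 0.0], [-0.001, -0.002, -1.0]]
wrist_force: [-0.2, 0.5, -0.4]
gripper_width: 0.116
time_s: 7.5
tcp_pos: [0.4414, 0.1107, 0.1623]
ee_rot: [[-0.639, -0.769, 0.004], [-0.769, 0.639, -0.0], [-0.002, -0.003, -1.0]]
wrist_force: [0.2, 0.1, -0.4]
gripper_width: 0.112
t 7.5 tcp [0.4414 0.1107 0.1623] F [ 0.2  0.1 -0.4] w 0.112
shift [ 0.0078 -0.0097  0.2745] turn [-0.001   0.0008  0.0017] mm 82.4 deg 0.4
t 7.5 tcp [0.4414 0.1107 0.1623] F [ 0.2  0.1 -0.4] w 0.112
shift [ 0.0082 -0.0091  0.4345] turn [-0.001   0.0008  0.0017] mm 130.4 deg 0.4
```

View pics/E.png

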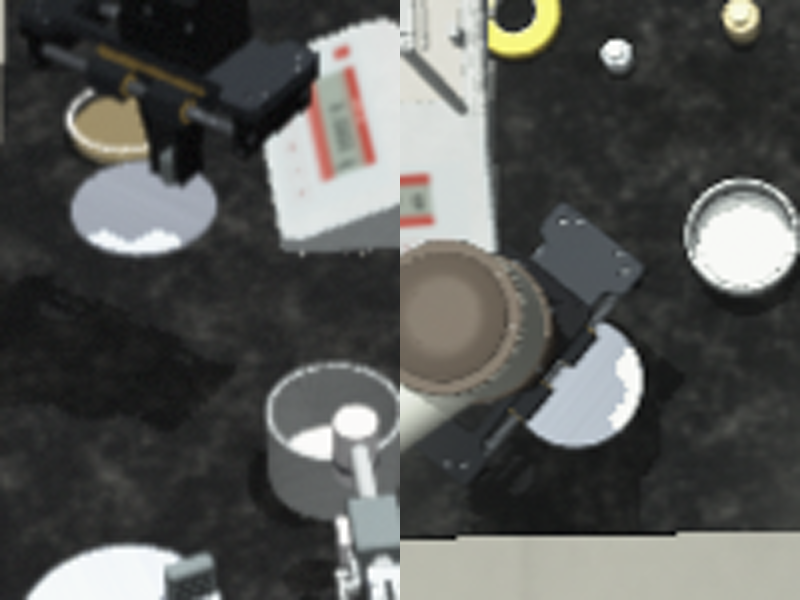

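Lid hangs level in the gripper (side ~(246,202)) over clear worktop; the tub is open. Lowering.

```bash
python3 -m creep '[[0,0.004,-0.005,0.1,-0.001,0.001,0.001],[0,0.008,-0.009,0.2,-0.001,0.001,0.001],[0,0.008,-0.009,0.3,-0.001,0.001,0.001],[0,0.008,-0.009,0.37,-0.001,0.001,0.001],[0,0.008,-0.009,0.39,-0.001,0.001,0.001]]'; python3 -m creep '[[0,0,0,0,0,0,0],[0,0,0,0,0,0,0]]'
python3 - <<'E'
from h import *
plan([.4425,.107,.032],down(140))
E
```

```text
time_s: 8.02
tcp_pos: [0.4431, 0.1048, 0.0427]
ee_rot: [[-0.645, -0.764, -0.004], [-0.764, 0.645, -0.003], [0.005, 0.001, -1.0]]
wrist_force: [0.2, -0.7, -1.0]
gripper_width: 0.111
time_s: 8.18
tcp_pos: [0.4442, 0.1046, 0.043]
ee_rot: [[-0.646, -0.764, -0.004], [-0.764, 0.646, -0.003], [0.005, 0.001, -1.0]]
wrist_force: [0.0, 0.1, -1.1]
gripper_width: 0.111
t 8.18 tcp [0.4442 0.1046 0.043 ] F [ 0.   0.1 -1.1] w 0.111
shift [-0.0025  0.0094  0.0366] turn [ 0.0003 -0.0016 -0.0012] mm 11.4 deg 0.4
```

```bash
python3 -m creep '[[0,0,0,0.008,0,-0.0016,0],[0,0,0,0.016,0,-0.0016,0],[0,0,0,0.024,0,-0.0016,0],[0,0,0,0.028,0,-0.0016,0],[0,0,0,0.028,0,-0.0016,0]]'; python3 -m creep '[[0,0,0,0.0017,0,0,0],[0,0,0,0.0034,0,0,0],[0,0,0,0.005,0,0,0],[0,0,0,0.005,0,0,0]]'
python3 - <<'E'
from h import *
print(np.round(r.sense()["moment"],3));plan([.4425,.107,.032],down(140))
E
```

```text
time_s: 8.6
tcp_pos: [0.4442, 0.1047, 0.0348]
ee_rot: [[-0.646, -0.764, -0.0], [-0.764, 0.646, 0.001], [-0.0, 0.001, -1.0]]
wrist_force: [0.6, -0.3, -0.5]
gripper_width: 0.111
time_s: 8.93
tcp_pos: [0.4441, 0.1047, 0.0332]
ee_rot: [[-0.646, -0.764, -0.001], [-0.764, 0.646, 0.001], [-0.0, 0.001, -1.0]]
wrist_force: [-0.2, 0.8, -0.4]
gripper_width: 0.112
[ 0.096 -0.113  0.023]
t 8.93 tcp [0.4441 0.1047 0.0332] F [-0.2  0.8 -0.4] w 0.112
shift [-0.0024  0.0091  0.0041] turn [ 0.0003  0.     -0.0012] mm 3.1 deg 0.2
```

```bash
python3 -m creep '[[0,0,0,0.002,0,0,0],[0,0,0,0.003,0,0,0],[0,0,0,0.003,0,0,0]]'; python3 -m creep '[[0,0,0,0.0015,0,0,0],[0,0,0,0.003,0,0,0],[0,0,0,0.003,0,0,0]]';  python3 - <<'E'
from h import *
print(np.round(r.sense()["moment"],3));plan([.4425,.107,.032],down(140))
E
```

```text
time_s: 9.18
tcp_pos: [0.4441, 0.1047, 0.0322]
ee_rot: [[-0.646, -0.764, -0.001], [-0.764, 0.646, 0.001], [0.0, 0.001, -1.0]]
wrist_force: [0.7, -0.2, -1.8]
gripper_width: 0.114
time_s: 9.43
tcp_pos: [0.4442, 0.1047, 0.0317]
ee_rot: [[-0.645, -0.764, -0.001], [-0.764, 0.645, 0.0], [0.0, 0.001, -1.0]]
wrist_force: [-1.8, 0.5, 4.1]
gripper_width: 0.113
[ 0.093  0.286 -0.03 ]
t 9.43 tcp [0.4442 0.1047 0.0317] F [-1.8  0.5  4.1] w 0.113
shift [-0.0023  0.0092 -0.001 ] turn [ 0.0003 -0.     -0.0011] mm 2.9 deg 0.2
```

Contact with the worktop felt (Fz +4 N). Releasing.

```bash
python3 -m creep '[[0.12,0,0,0,0,0,0],[0.2,0,0,0,0,0,0],[0.3,0,0,0,0,0,0],[0.4,0,0,0,0,0,0],[0.4,0,0,0,0,0,0]]'; python3 -m creep '[[0.45,0,0,-0.005,0,0,0],[0.5,0,0,-0.02,0,0,0],[0.5,0,0,-0.06,0,0,0],[0.6,0,0,-0.12,0,0,0],[0.7,0,0,-0.2,0,0,0]]'; python3 -m creep '[[1,0,0,-0.1,0,0,0],[1,0,0,-0.2,0,0,0],[1,0,0,-0.3,0,0,0],[1,0,0,-0.4,0,0,0],[1,0,0,-0.44,0,0,0]]'
python3 - <<'E'
from h import *
b=r.capture("top");a=r.capture("side");cv2.imwrite("pics/topF.png",b);cv2.imwrite("pics/sideF.png",a)
J=np.hstack([cv2.resize(a[150:300,210:310],None,fx=4,fy=4,interpolation=2),cv2.resize(b[200:350,210:310],None,fx=4,fy=4,interpolation=2)]);cv2.imwrite("pics/F.png",J)
plan([.5,-.1,.25],down(180))
E
```

```text
time_s: 9.85
tcp_pos: [0.4442, 0.1047, 0.0316]
ee_rot: [[-0.645, -0.764, -0.001], [-0.764, 0.645, 0.0], [0.0, 0.001, -1.0]]
wrist_force: [0.7, 0.7, 0.9]
gripper_width: 0.335
time_s: 10.27
tcp_pos: [0.4432, 0.104, 0.0914]
ee_rot: [[-0.646, -0.764, -0.004], [-0.764, 0.646, -0.001], [0.004, 0.002, -1.0]]
wrist_force: [-0.1, 0.4, -0.7]
gripper_width: 0.576
time_s: 10.68
tcp_pos: [0.4453, 0.1048, 0.2283]
ee_rot: [[-0.645, -0.764, 0.004], [-0.764, 0.645, 0.002], [-0.004, -0.002, -1.0]]
wrist_force: [0.6, -0.3, 0.9]
gripper_width: 0.936
t 10.78 tcp [0.4449 0.1049 0.2266] F [-0.3  0.3 -0.6] w 0.976
shift [ 0.403 -0.581 -0.079] turn [-0.0005  0.0009 -0.2233] mm 213.4 deg 40.2
```

View pics/F.png

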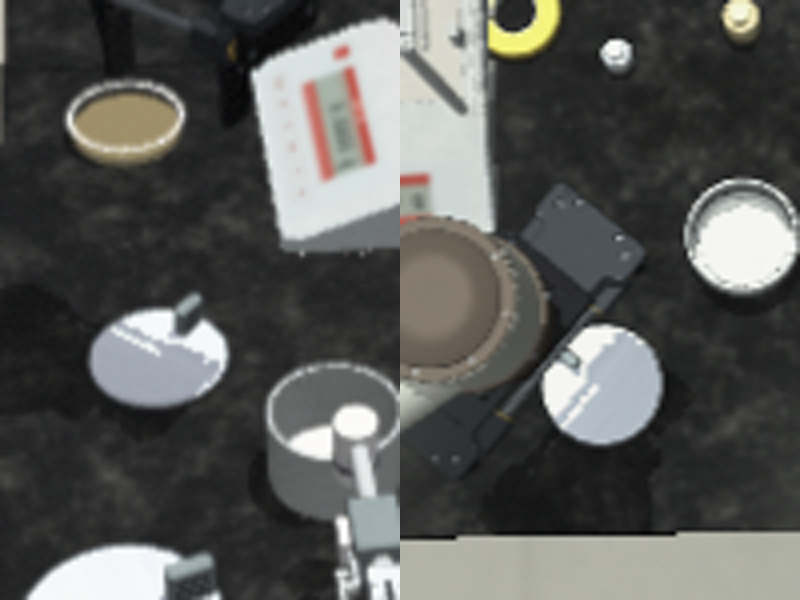

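Lid lies flat, fin up (side (249,240), top (360,295)→ actual crop centre (250,296)). Now the gauge, enlarged.

Run:
```python
from h import *
b=cv2.imread("pics/topF.png");a=cv2.imread("pics/sideF.png")
crop(0,b,380,238,430,263,15,"pics/g1.png")
crop(0,a,295,300,335,365,9,"pics/g2.png")
print(-C["side"]["R"].T@C["side"]["t"],-C["top"]["R"].T@C["top"]["t"])
```

```text
[ 0.45859045 -1.04327635  1.04220283] [ 0.36887971 -0.06971194  1.44463747]
```

View pics/g1.png

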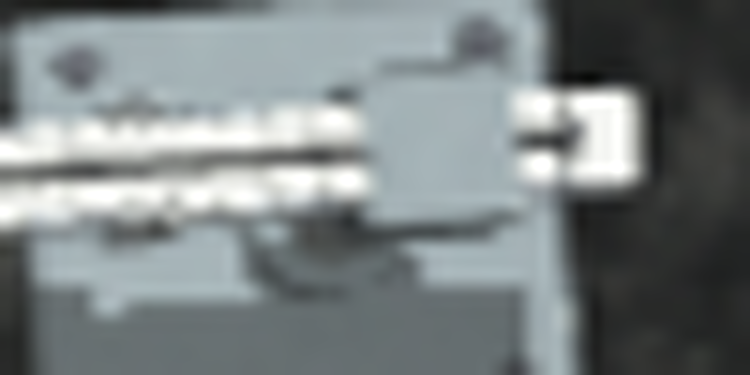

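View pics/g2.png

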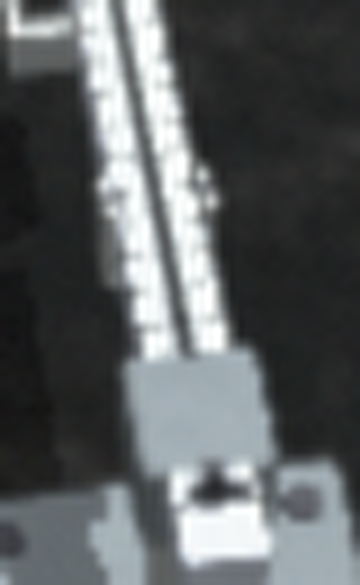

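Run:
```python
from h import *
def P(n,x,y,s,ox,oy,z): return onz(n,(ox+(x+.5)/s-.5,oy+(y+.5)/s-.5),z)
T=lambda x,y,z:P("top",x,y,15,380,238,z)
S=lambda x,y,z:P("side",x,y,9,295,300,z)
G=lambda x,y,z:P("top",x,y,8.5,340,240,z)
print("top idx",T(572,135,.137),"clip",T(138,105,.135),T(140,235,.135))
print("side idx",S(213,485,.137),S(213,490,.137),"clip",S(110,192,.135),S(207,187,.135))
print("grip",G(90,98,.135),[G(*q,.135).round(4) for q in((35,62),(140,55),(145,135),(38,140))])
print("sleeve",T(640,137,.13),G(172,92,.13))
print("button",G(92,152,.13))
```

```text
top idx [ 0.55612043 -0.41028915  0.137     ] clip [ 0.56375615 -0.32293141  0.135     ] [ 0.53728871 -0.32221265  0.135     ]
side idx [ 0.55656524 -0.41259539  0.137     ] [ 0.55641261 -0.41392093  0.137     ] clip [ 0.54203019 -0.32671396  0.135     ] [ 0.56501306 -0.32730012  0.135     ]
grip [ 0.54538556 -0.20521018  0.135     ] [array([ 0.5586, -0.186 ,  0.135 ]), array([ 0.5606, -0.2235,  0.135 ]), array([ 0.5319, -0.2244,  0.135 ]), array([ 0.5306, -0.1863,  0.135 ])]
sleeve [ 0.55651899 -0.42598274  0.13      ] [ 0.54780175 -0.23507863  0.13      ]
button [ 0.52668929 -0.20587797  0.13      ]
```

Run:
```python
from h import *
plan([.5453,-.2055,.20],down(183));print(r.sense()["joints"])
```

```text
t 10.78 tcp [0.4449 0.1049 0.2266] F [-0.3  0.3 -0.6] w 0.976
shift [ 0.5746 -0.9232  0.0873] turn [-0.0005  0.0009 -0.24  ] mm 327.3 deg 43.2
[ 3.37069295e+01  6.04825164e+00 -2.32192559e+01 -3.11356925e-02
 -6.05521490e+01 -7.38881622e+01]
```

```bash
python3 -m creep '[[1,0.065,-0.105,0,0,0,-0.035],[1,0.13,-0.21,0.01,0,0,-0.07],[1,0.195,-0.315,0.02,0,0,-0.105],[1,0.26,-0.42,0.03,0,0,-0.14],[1,0.325,-0.525,0.04,0,0,-0.175]]'
python3 - <<'E'
from h import *
plan([.5453,-.2055,.20],down(183));
E
```

```text
time_s: 11.2
tcp_pos: [0.4991, -0.0637, 0.2139]
ee_rot: [[-0.17, -0.986, 0.0], [-0.986, 0.17, 0.002], [-0.002, 0.0, -1.0]]
wrist_force: [0.3, 0.7, 0.7]
gripper_width: 1.005
t 11.2 tcp [ 0.4991 -0.0637  0.2139] F [0.3 0.7 0.7] w 1.005
shift [ 0.4398 -0.2321  0.0452] turn [ 0.      0.0007 -0.0709] mm 149.8 deg 12.8
```

```bash
python3 -m creep '[[1,0.11,-0.06,0.01,0,0,-0.025],[1,0.22,-0.12,0.02,0,0,-0.05],[1,0.33,-0.175,0.035,0,0,-0.071],[1,0.44,-0.232,0.045,0,0.0007,-0.071],[1,0.44,-0.232,0.045,0,0.0007,-0.071]]';python3 -m creep '[[1,0,0,0,0,0,0],[1,0,0,0,0,0,0]]'
python3 - <<'E'
from h import *
plan([.5453,-.2055,.121],down(183));
b=r.capture("top");a=r.capture("side")
J=np.hstack([cv2.resize(a[190:340,250:350],None,fx=4,fy=4,interpolation=2),cv2.resize(b[200:350,300:400],None,fx=4,fy=4,interpolation=2)]);cv2.imwrite("pics/H.png",J)
E
```

```text
time_s: 11.62
tcp_pos: [0.5453, -0.2103, 0.1969]
ee_rot: [[0.047, -0.999, -0.004], [-0.999, -0.047, -0.0], [0.0, 0.004, -1.0]]
wrist_force: [0.2, -0.0, 0.8]
gripper_width: 1.0
time_s: 11.78
tcp_pos: [0.5441, -0.2106, 0.1949]
ee_rot: [[0.045, -0.999, -0.008], [-0.999, -0.045, 0.001], [-0.001, 0.008, -1.0]]
wrist_force: [0.0, 1.3, -0.1]
gripper_width: 0.998
t 11.78 tcp [ 0.5441 -0.2106  0.1949] F [ 0.   1.3 -0.1] w 0.998
shift [-0.0166 -0.0066  0.2463] turn [ 0.0026  0.0003 -0.0022] mm 74.1 deg 0.6
```

View pics/H.png

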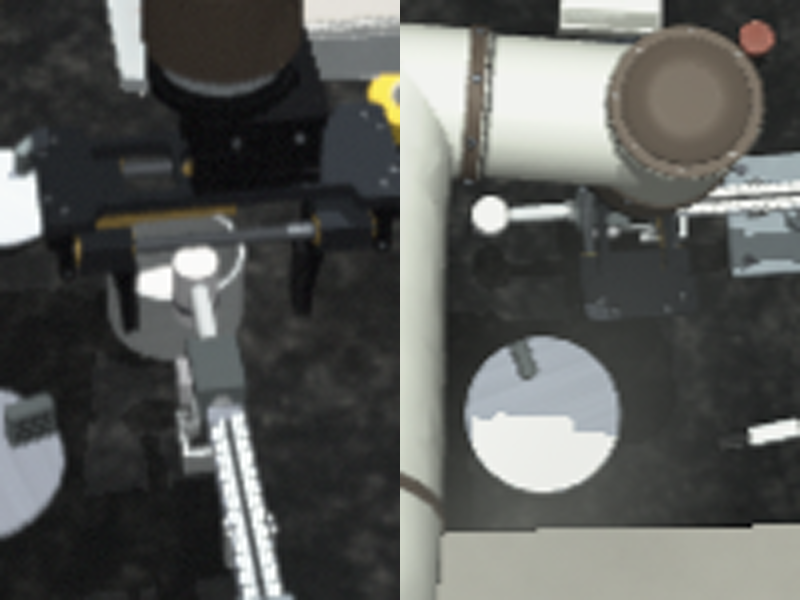

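Grip lies between the open fingers (side crop (215,370)). Descend.

```bash
python3 -m creep '[[1,-0.0166,-0.0066,0.06,0.0026,0,-0.002],[1,-0.0166,-0.0066,0.12,0.0026,0,-0.002],[1,-0.0166,-0.0066,0.18,0.0026,0,-0.002],[1,-0.0166,-0.0066,0.22,0.0026,0,-0.002],[1,-0.0166,-0.0066,0.244,0.0026,0,-0.002]]';python3 -m creep '[[0.6,0,0,0,0,0,0],[0.6,0,0,0,0,0,0]]'
python3 - <<'E'
from h import *
plan([.5453,-.2055,.121],down(183));
b=r.capture("top");a=r.capture("side")
J=np.hstack([cv2.resize(a[190:340,250:350],None,fx=4,fy=4,interpolation=2),cv2.resize(b[200:350,300:400],None,fx=4,fy=4,interpolation=2)]);cv2.imwrite("pics/I.png",J)
E
```

```text
time_s: 12.3
tcp_pos: [0.545, -0.2029, 0.1218]
ee_rot: [[0.056, -0.998, 0.0], [-0.998, -0.056, 0.001], [-0.001, -0.0, -1.0]]
wrist_force: [-0.2, 0.0, -1.0]
gripper_width: 1.003
time_s: 12.47
tcp_pos: [0.545, -0.2021, 0.122]
ee_rot: [[0.057, -0.998, -0.0], [-0.998, -0.057, 0.001], [-0.001, -0.0, -1.0]]
wrist_force: [0.2, 0.3, -1.1]
gripper_width: 0.918
t 12.47 tcp [ 0.545  -0.2021  0.122 ] F [ 0.2  0.3 -1.1] w 0.918
shift [ 0.0114 -0.0002  0.0034] turn [-0.      0.0003  0.0016] mm 3.6 deg 0.3
```

View pics/I.png

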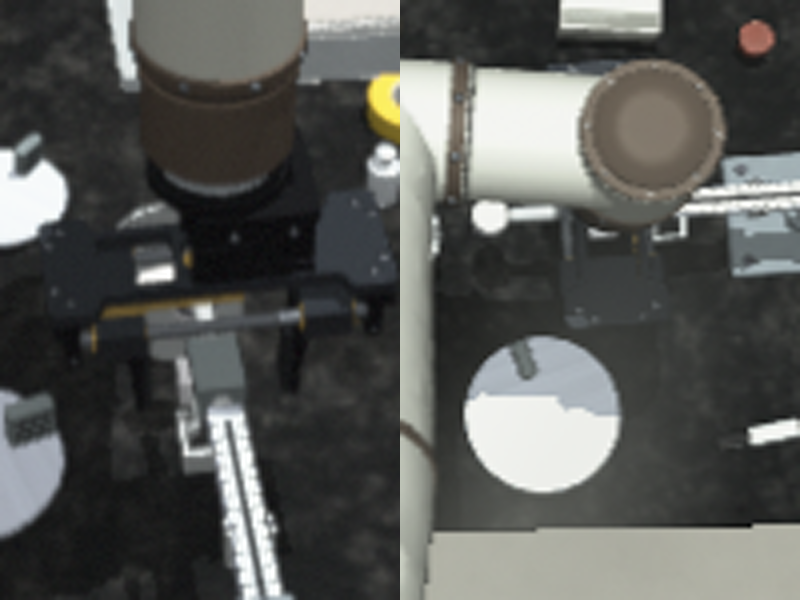

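```bash
python3 -m creep '[[0.6,0.011,0,0.003,0,0,0],[0.55,0.011,0,0.003,0,0,0],[0.5,0.011,0,0.003,0,0,0],[0.5,0.011,0,0.003,0,0,0],[0.5,0.011,0,0.003,0,0,0]]';python3 -m creep '[[0.4,0,0,0,0,0,0],[0.3,0,0,0,0,0,0],[0.2,0,0,0,0,0,0],[0,0,0,0,0,0,0],[0,0,0,0,0,0,0]]'; python3 -m creep '[[0,0,0,0,0,0,0],[0,0,0,0,0,0,0],[0,0,0,0,0,0,0]]'
python3 - <<'E'
from h import *
plan([.5453,-.2055,.121],down(183));
E
```

```text
time_s: 12.98
tcp_pos: [0.546, -0.206, 0.1222]
ee_rot: [[0.057, -0.998, 0.003], [-0.998, -0.057, 0.001], [-0.0, -0.003, -1.0]]
wrist_force: [0.5, -0.5, -0.4]
gripper_width: 0.526
time_s: 13.4
tcp_pos: [0.5457, -0.2059, 0.1221]
ee_rot: [[0.056, -0.998, 0.002], [-0.998, -0.056, 0.001], [-0.001, -0.002, -1.0]]
wrist_force: [-1.1, 0.6, 0.7]
gripper_width: 0.343
time_s: 13.65
tcp_pos: [0.5457, -0.2059, 0.122]
ee_rot: [[0.056, -0.998, 0.002], [-0.998, -0.056, 0.001], [-0.001, -0.002, -1.0]]
wrist_force: [-1.5, 0.7, 0.8]
gripper_width: 0.344
t 13.65 tcp [ 0.5457 -0.2059  0.122 ] F [-1.5  0.7  0.8] w 0.344
shift [-0.0016  0.0012  0.0035] turn [-0.0005  0.0002  0.0011] mm 1.2 deg 0.2
```

```bash
python3 -m creep '[[0,-0.025,0,0,0,0,0],[0,-0.06,0,0,0,0,0],[0,-0.1,0,0,0,0,0],[0,-0.14,0,0,0,0,0],[0,-0.18,0,0,0,0,0]]';python3 -m creep '[[0,0,0,0,0,0,0],[0,0,0,0,0,0,0]]'
python3 - <<'E'
from h import *
plan([.5453,-.2055,.121],down(183));
b=r.capture("top");a=r.capture("side");cv2.imwrite("pics/topJ.png",b);cv2.imwrite("pics/sideJ.png",a)
J=np.hstack([cv2.resize(a[230:380,260:350],None,fx=4,fy=4,interpolation=2),cv2.resize(b[200:350,300:410],None,fx=4,fy=4,interpolation=2)]);cv2.imwrite("pics/J.png",J)
E
```

```text
time_s: 14.07
tcp_pos: [0.5427, -0.1508, 0.122]
ee_rot: [[0.056, -0.998, 0.002], [-0.998, -0.056, 0.001], [-0.001, -0.002, -1.0]]
wrist_force: [0.9, -4.1, -1.3]
gripper_width: 0.341
time_s: 14.23
tcp_pos: [0.5427, -0.1493, 0.1221]
ee_rot: [[0.057, -0.998, 0.002], [-0.998, -0.057, 0.001], [-0.001, -0.002, -1.0]]
wrist_force: [-0.3, -2.0, -0.7]
gripper_width: 0.341
t 14.23 tcp [ 0.5427 -0.1493  0.1221] F [-0.3 -2.  -0.7] w 0.341
shift [0.1874 0.0019 0.0034] turn [-0.0006  0.0003  0.0016] mm 56.2 deg 0.3
```

View pics/J.png

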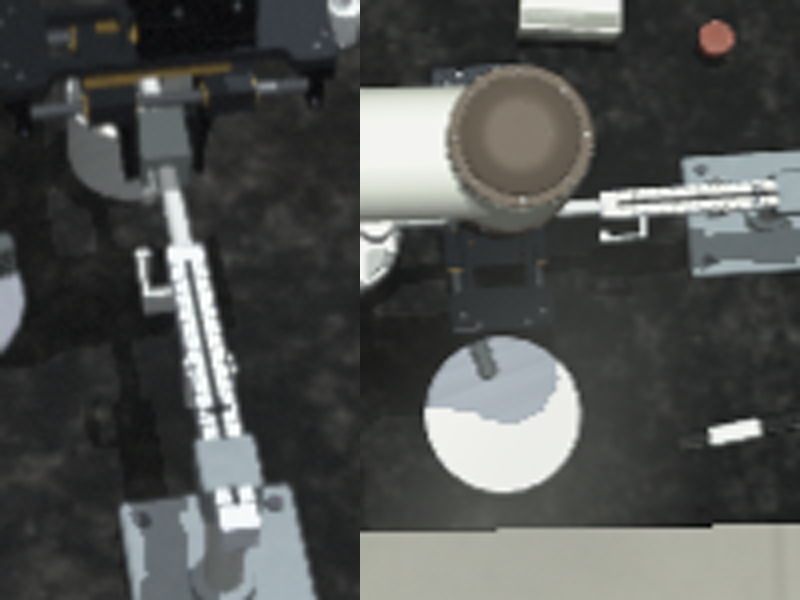

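The arm is out by about 56 mm. The index blade is at side crop (220,408) and the clip at about (215,370). Measuring what remains.

Run:
```python
from h import *
b=cv2.imread("pics/topJ.png");a=cv2.imread("pics/sideJ.png")
crop(0,a,295,305,335,345,15,"pics/k2.png");crop(0,b,375,238,415,263,18,"pics/k1.png")
```

```text
(no output)
```

View pics/k2.png

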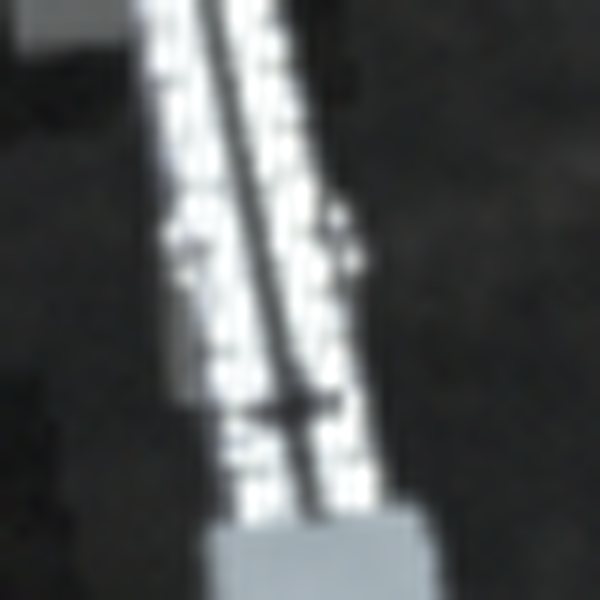

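View pics/k1.png

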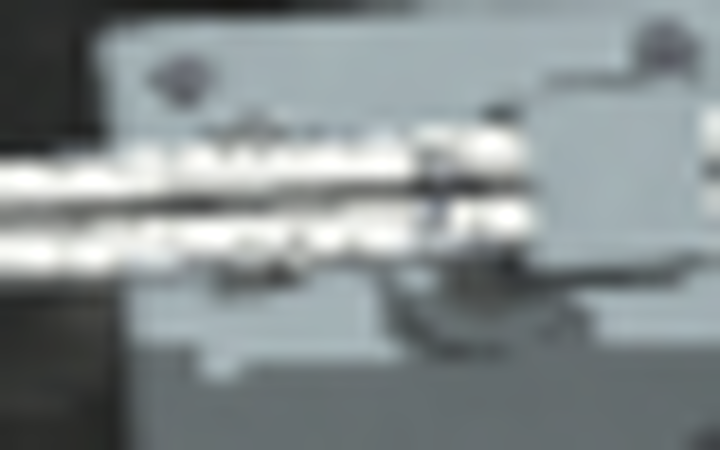

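Run:
```python
from h import *
px=lambda x,y,s,ox,oy:(ox+(x+.5)/s-.5,oy+(y+.5)/s-.5)
T=lambda x,y:px(x,y,18,375,238); S=lambda x,y:px(x,y,15,295,305)
d=np.array([-np.sin(np.radians(3)),np.cos(np.radians(3)),0])
al=lambda p:float(p@d)
print("tri blade",tri(S(292,407),T(435,185)))
print("tri right(+x) mark",tri(S(345,240),T(257,125)),"left",tri(S(190,250),T(268,245)))
for z in(.128,.131,.134,.137):
  print(z,"top blade",al(onz("top",T(435,185),.137)),"marks",al(onz("top",T(257,125),z)),al(onz("top",T(268,245),z)),
   "side blade",al(onz("side",S(292,407),.137)),"marks",al(onz("side",S(345,240),z)),al(onz("side",S(190,250),z)))
```

```text
tri blade (array([ 0.55423144, -0.35359908,  0.13129062]), np.float64(0.0007672765260592796))
tri right(+x) mark (array([ 0.56506447, -0.32408945,  0.13018304]), np.float64(0.0008050272872469836)) left (array([ 0.54358345, -0.3248302 ,  0.13153005]), np.float64(0.0008392333805114478))
0.128 top blade -0.3808288397470651 marks -0.3536379880295545 -0.3535586566159374 side blade -0.38637449919235156 marks -0.3514762097032641 -0.35010644956648707
0.131 top blade -0.3808288397470651 marks -0.3530348244696477 -0.35295567381515885 side blade -0.38637449919235156 marks -0.3538204525107816 -0.35245518730693476
0.134 top blade -0.3808288397470651 marks -0.3524316609097409 -0.3523526910143804 side blade -0.38637449919235156 marks -0.356164695318299 -0.35480392504738234
0.137 top blade -0.3808288397470651 marks -0.35182849734983407 -0.3517497082136018 side blade -0.38637449919235156 marks -0.35850893812581647 -0.3571526627878301
```

```bash
python3 -m creep '[[0,-0.025,0,0,0,0,0],[0,-0.05,0,0,0,0,0],[0,-0.075,0,0,0,0,0],[0,-0.095,0,0,0,0,0],[0,-0.095,0,0,0,0,0]]';python3 -m creep '[[0,0,0,0,0,0,0],[0,0,0,0,0,0,0]]'
python3 - <<'E'
from h import *
plan([.5453,-.2055,.121],down(183));
b=r.capture("top");a=r.capture("side");cv2.imwrite("pics/topL.png",b);cv2.imwrite("pics/sideL.png",a)
crop(0,a,295,305,335,345,15,"pics/l2.png");crop(0,b,375,238,415,263,18,"pics/l1.png")
E
```

```text
time_s: 14.75
tcp_pos: [0.5411, -0.1208, 0.1221]
ee_rot: [[0.057, -0.998, 0.002], [-0.998, -0.057, 0.001], [-0.001, -0.002, -1.0]]
wrist_force: [1.5, -2.3, -0.6]
gripper_width: 0.348
time_s: 14.92
tcp_pos: [0.5411, -0.1205, 0.122]
ee_rot: [[0.057, -0.998, 0.002], [-0.998, -0.057, 0.001], [-0.001, -0.002, -1.0]]
wrist_force: [0.1, -3.8, -0.8]
gripper_width: 0.342
t 14.92 tcp [ 0.5411 -0.1205  0.122 ] F [ 0.1 -3.8 -0.8] w 0.342
shift [0.2835 0.0023 0.0031] turn [-0.0007  0.0004  0.0016] mm 85.1 deg 0.3
```

View pics/l2.png

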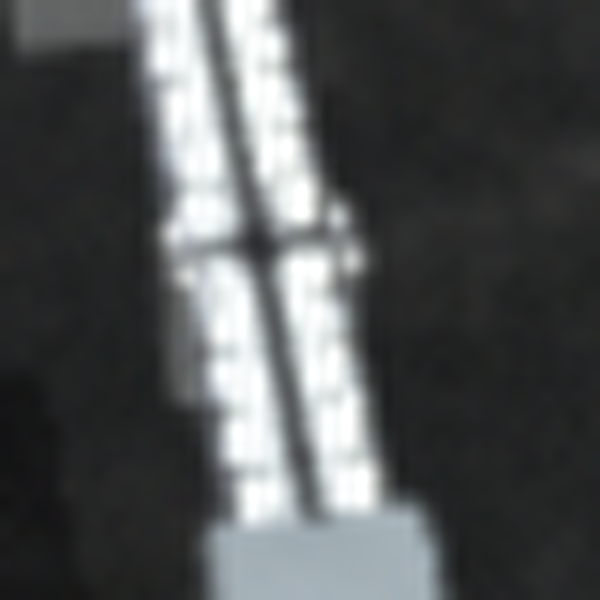

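View pics/l1.png

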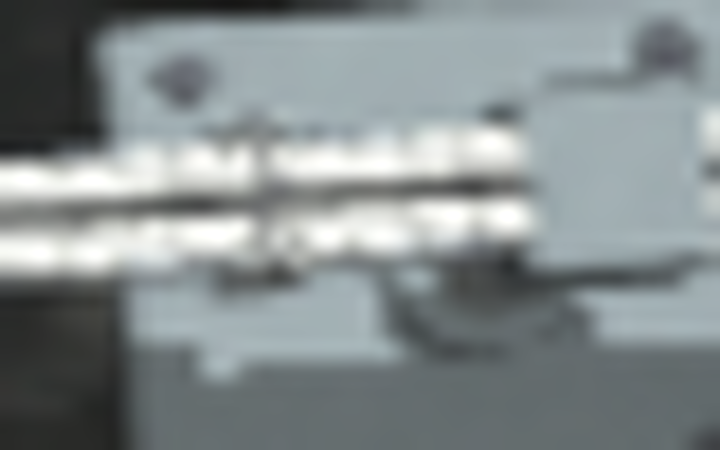

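In both views the blade lies in line with the clip's marks (side crop line (190,250)–(335,237), top crop x≈264). Final check of the whole scene.

```bash
python3 -m creep '[[0,0,0,0,0,0,0],[0,0,0,0,0,0,0],[0,0,0,0,0,0,0],[0,0,0,0,0,0,0]]'
python3 - <<'E'
from h import *
a=r.capture("side");cv2.imwrite("pics/sideM.png",a)
J=np.hstack([cv2.resize(a[215:365,210:350],None,fx=4,fy=4,interpolation=2), cv2.resize(a[300:350,290:340],(240,600),interpolation=2)*0+cv2.resize(a[305:345,300:316],(240,600),interpolation=2)]);cv2.imwrite("pics/M.png",J)
l=cv2.imread("pics/sideL.png");print("clip region diff",np.abs(l[310:340,300:325].astype(int)-a[310:340,300:325]).mean())
E
```

```text
time_s: 15.35
tcp_pos: [0.5412, -0.121, 0.1221]
ee_rot: [[0.057, -0.998, 0.002], [-0.998, -0.057, 0.001], [-0.001, -0.002, -1.0]]
wrist_force: [-0.6, -3.5, -0.4]
gripper_width: 0.342
clip region diff 1.2822222222222222
```

View pics/M.png

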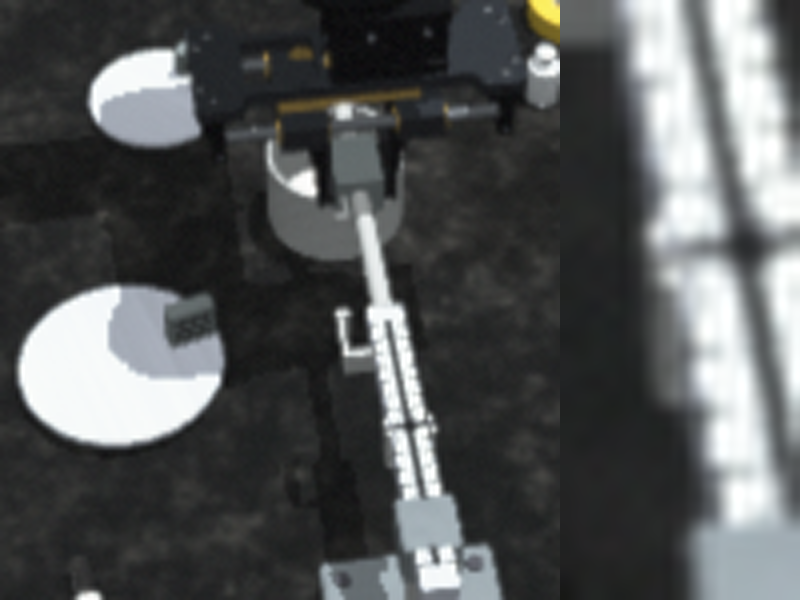

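View pics/topL.png

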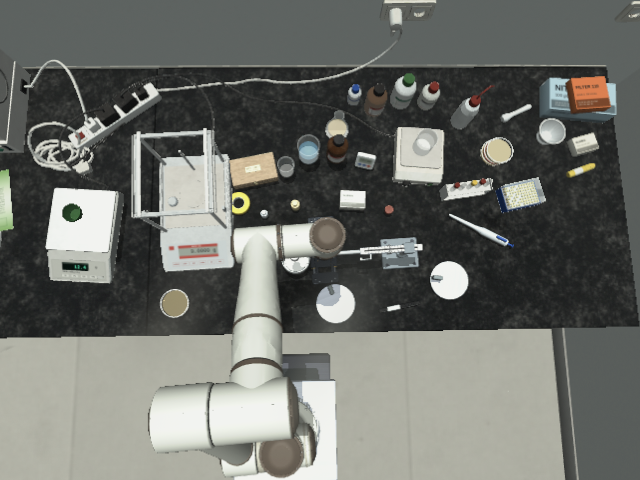

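Everything else is in place, the lid is flat and the index sits at the clip with a steady grip. Handing in.

Run:
```python
from station import r
print(r.finish_job())
```

```text
the job is handed in; nothing more can be done
None
```

I handed the job in after about 15.4 s of robot time, with the gripper still holding the gauge arm at the mark. No verdict was reported.

- **Lid:** I pinched the fin of the smallest lid, the 97 mm one on the tub, and tipped it about 20° about its heel. I then lifted it off and laid it flat, fin up, on clear worktop at about (0.42, 0.08). It touched down at about 4 N. The heel staying on the rim was judged from the picture at 20°; the force reading was too noisy to confirm it.
- **Gauge arm:** I squeezed the grip until the opening measured about 30 mm, which means the lock button is fully in. I then drew the arm out about 85 mm.
- **Last checks:** The index blade lined up with the clip's marks in both cameras, to about 1 mm. The grip was steady, with the spring pulling about 3.5 N. In the last pictures the lid was still flat and the bystanders I could see had not moved. The gripper hid the sensor head; its position over the tub comes from the measured travel, about 3 mm from the tub's centre.

No check failed or disagreed.

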